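Set the puzzles out on the display rack in reverse order

TASK

Move the four puzzles from their card boxes on the storage tray to the empty display rack, one to a bay, in reverse order: seen from the robot, the leftmost puzzle of the storage row goes into the rightmost bay, the next one into the bay beside it, and so on, so that the rightmost ends in the leftmost bay. Leave each one standing upright in about the middle of its bay (within some 15 mm), without knocking any puzzle over or disturbing the jar, brush and red box that lie about.

Things in the scene. Friction and masses are not known exactly. Their poses are not given: they have to be found in the camera images.
- burr: six-piece burr puzzle of light wood: three crossed bars 48 mm long and 24 mm square, so 48 x 48 x 48 mm, standing on the end of the upright bar. The level bars run along its x and y, 12 to 36 mm above its foot. A good grasp is on the two ends of a level bar, 48 mm apart. Stands in its card box at the start. Origin: centre of its underside, z up.
- barrel: wooden barrel puzzle with two dark hoops, round, 56 mm high, 33 mm across at the ends and 41 mm across its middle. Stands in its card box at the start. Origin: centre of its underside, z up.
- tower: ring tower: a round dark base 42 mm across and 8 mm high, four rings stacked on it, 40, 36, 32 and 28 mm across from below and 12.5 mm high each, and a small knob on top, 72 mm high in all; it is one solid piece. Stands in its card box at the start. Origin: centre of its underside, z up.
- padlock: brass trick padlock standing upright: body 22 mm thick (x), 44 mm wide (y), 40 mm high, with a steel shackle on top to 68 mm. A good grasp is across the 22 mm thickness of the body. Stands in its card box at the start. Origin: centre of its underside, z up.
- box_burr: fixed open card box 62 x 62 mm, 10 mm high, floor and walls 3 mm thick, in which the burr stands at the start; it marks the burr's place in the storage row. All four boxes look alike and are square to the tray. Origin: centre of its underside, 6 mm above the table.
- box_barrel: fixed open card box 62 x 62 mm, 10 mm high, floor and walls 3 mm thick, in which the barrel stands at the start; it marks the barrel's place in the storage row. All four boxes look alike and are square to the tray. Origin: centre of its underside, 6 mm above the table.
- box_tower: fixed open card box 62 x 62 mm, 10 mm high, floor and walls 3 mm thick, in which the tower stands at the start; it marks the tower's place in the storage row. All four boxes look alike and are square to the tray. Origin: centre of its underside, 6 mm above the table.
- box_padlock: fixed open card box 62 x 62 mm, 10 mm high, floor and walls 3 mm thick, in which the padlock stands at the start; it marks the padlock's place in the storage row. All four boxes look alike and are square to the tray. Origin: centre of its underside, 6 mm above the table.
- tray: storage tray: fixed plywood board 80 x 284 mm, 6 mm thick, carrying the four card boxes in a row along its y, at y = +102, +34, -34, -102 mm from left to right. Origin: centre of its underside, on the table. y is its long axis and points to the robot's left (turned by up to 0.2 rad), x points away from the robot. It lies either nearer the robot than the rack or beyond it.
- rack: display rack: fixed frame of light wood 70 x 277 mm, 14 mm high, empty at the start, walls and floor 5 mm thick, with four open square bays in a row along its y, centres at y = +102, +34, -34, -102 mm from left to right, each 60 mm (x) by 63 mm (y) inside, parted by three walls as high as the frame. Origin: centre of its underside, on the table. y is its long axis and points to the robot's left (turned by up to 0.2 rad), x points away from the robot.
- wax_jar: bystander, loose: amber jar with a metal lid, 56 mm across, 55 mm high, to the left of the work. Origin: centre of its underside.
- brush: bystander, loose: brush lying on the table to the right of the work, along its x. Origin: under its middle.
- gift_box: bystander, loose: red box 70 x 100 x 40 mm, to the left of the work, beyond the jar. Origin: centre of its underside.
Things that resemble listed ones, but are neither listed nor needed, are in the scene too. Leave any purple look-alike of the padlock alone. What is shaped like the barrel but purple is not meant.

How it is judged:
At the end, for the whole second after the job is handed in: Each puzzle stands on the floor of the bay that mirrors its storage place (first to last, second to third, and so on), within 15 mm of the bay's centre in the rack's x and y, its underside under 9 mm above the rack's, upright within 0.1 rad, at rest (below 0.02 m/s, 0.2 rad/s) (((y of box_burr in the frame of tray between 0.082 and 0.122 m and y of burr in the frame of rack between -0.117 and -0.087 m) or (y of box_burr in the frame of tray between 0.014 and 0.054 m and y of burr in the frame of rack between -0.049 and -0.019 m) or (y of box_burr in the frame of tray between -0.054 and -0.014 m and y of burr in the frame of rack between 0.019 and 0.049 m) or (y of box_burr in the frame of tray between -0.122 and -0.082 m and y of burr in the frame of rack between 0.087 and 0.117 m)) and x of burr in the frame of rack between -0.015 and 0.015 m and z of each of burr, barrel, tower, padlock in the frame of rack below 0.009 m and angle between each of burr, barrel, tower, padlock's own z axis and vertical below 0.1 rad and linear speed of each of burr, barrel, tower, padlock below 0.02 m/s and angular speed of each of burr, barrel, tower, padlock below 0.2 rad/s and ((y of box_barrel in the frame of tray between 0.082 and 0.122 m and y of barrel in the frame of rack between -0.117 and -0.087 m) or (y of box_barrel in the frame of tray between 0.014 and 0.054 m and y of barrel in the frame of rack between -0.049 and -0.019 m) or (y of box_barrel in the frame of tray between -0.054 and -0.014 m and y of barrel in the frame of rack between 0.019 and 0.049 m) or (y of box_barrel in the frame of tray between -0.122 and -0.082 m and y of barrel in the frame of rack between 0.087 and 0.117 m)) and x of barrel in the frame of rack between -0.015 and 0.015 m and ((y of box_tower in the frame of tray between 0.082 and 0.122 m and y of tower in the frame of rack between -0.117 and -0.087 m) or (y of box_tower in the frame of tray between 0.014 and 0.054 m and y of tower in the frame of rack between -0.049 and -0.019 m) or (y of box_tower in the frame of tray between -0.054 and -0.014 m and y of tower in the frame of rack between 0.019 and 0.049 m) or (y of box_tower in the frame of tray between -0.122 and -0.082 m and y of tower in the frame of rack between 0.087 and 0.117 m)) and x of tower in the frame of rack between -0.015 and 0.015 m and ((y of box_padlock in the frame of tray between 0.082 and 0.122 m and y of padlock in the frame of rack between -0.117 and -0.087 m) or (y of box_padlock in the frame of tray between 0.014 and 0.054 m and y of padlock in the frame of rack between -0.049 and -0.019 m) or (y of box_padlock in the frame of tray between -0.054 and -0.014 m and y of padlock in the frame of rack between 0.019 and 0.049 m) or (y of box_padlock in the frame of tray between -0.122 and -0.082 m and y of padlock in the frame of rack between 0.087 and 0.117 m)) and x of padlock in the frame of rack between -0.015 and 0.015 m); the robot touches nothing.
It fails at once if a puzzle is knocked over (tilted more than 0.8 rad) (angle between any of burr, barrel, tower, padlock's own z axis and vertical above 0.8 rad).
It fails at once if the jar, the brush or the red box is moved more than 20 mm (distance of any of wax_jar, brush, gift_box from where it was at the start of the episode above 0.02 m).
It also fails if it takes over 102 s, if anything falls off the work surface, if the arm or the gripper's body presses on something with over 40 N, if the wrist force passes 120 N, or if a joint passes its speed limit or range.

ROBOT

A 6-joint arm with a two-finger parallel gripper is mounted at the origin on the work surface. World frame = base frame: x ahead of the robot, y to its left, z up, the work surface at z = 0. Lengths are in m, angles in rad, forces in N, time in s.
With the tool pointing down it reaches from about 0.3 to 0.775 m from the base axis. Payload 14.6 kg.
Tool frame: the origin (TCP) lies at the very end of the fingers, on their centre line; the grasp point (between the pads) lies 19 mm behind it; z points along the fingers, y is the direction in which the jaws open and shut (so a half turn about z gives the same grasp; the last joint's range is limited). The gripper opens to 85 mm and grips with 20 to 120 N. Pads are 22 mm wide; open, the fingers measure 114 mm over their backs; the gripper's body (76 mm by 85 mm) begins 54 mm behind the grasp point. The pads swing forward as they close: fully open they stand 13 mm farther back than shut.
Start: joints at [-1.207, 0.3, 1.521, -0, 1.321, -0.067], TCP at [0.23, -0.5, 0.231] pointing down, gripper open.
Joint ranges: [-3.03, 3.03], [-0.79, 2.21], [0.23, 2.52], [-1.04, 4.18], [0, 3.07], [-2.55, 2.55]. Speed limits (rad/s): [2.22, 2.22, 2.57, 3.14, 3.14, 3.14].

INTERFACE

Orientations are given as a rotation vector (axis times angle).
In Python, from plant import state, snapshot, close_job gives the robot as it stands. The module is installed in compiled form; this text tells all that it offers.
- The arm moves only by the tool drive_tool, never from a script. Its argument "series" is a list of rows, each a list of 6 numbers: the shift along the tool's x, y, z in cm, then the turn, a rotation vector about the tool's x, y, z in rad. In form: [[tx, ty, tz, wx, wy, wz], ...]. A call has 1 to 10 rows; each row shifts and turns the pose as measured when the row begins, along the tool's axes as they then stand; what a row does not reach is not made up. A row lasts 1/8 s, in which the tool goes at most 62.5 mm and 10.7 degrees, less where a joint would pass 70% of its speed; a pose out of reach is approached as far as the arm can. A call with a gripper value outside its range is refused whole. "fingers" is the closure in counts, from 0 (fully open) to 255 (shut), set as the call begins (left out, the last holds). The fingers move at their own pace and stop on an object; the grip force is fixed at half the most. Time passes only in rows, so rows that do not move let the fingers close. It gives the time, the measured TCP pose, the force and the opening at its end, in the units of the state.
- state(): the state, without advancing time (a new reading comes with each control period).
- snapshot(name): name is "scene" or "side" or "wrist"; returns a dict with "img" (384x512x3 uint8, red, green, blue), "fx", "fy", "cx", "cy" (pixels), "extrinsics" (4x4, takes a point from world to camera coordinates); the wrist camera has in their place "tool_from_camera" (4x4, takes a point from camera to tool coordinates, whose origin is the TCP and whose axes are the flange's). Camera axes: x right, y up, looking along -z (the intrinsics and any distortion apply to the point x, -y, -z); pixel columns grow to the right and rows downward; lengths in m; the calibration is good to about 2 mm. A picture is of the moment at which its call begins: read the wrist's pose just before it. There is no depth.
- close_job(): hands the job in, once; it reports no verdict.
The state is a dict: "time_s": time; "qpos": joint angles; "dq": joint speeds; "tau": joint torques, N m; "eef_pos": TCP position; "tcp_rot": TCP orientation; "wrist_force": force on the tool from outside, world axes, zero at the start; "moment": the same for the moment, N m; "gripper_width": finger opening in m.
Only numpy, scipy, OpenCV 4.12 (cv2) and the standard library are available. Lean on these libraries where they do the work, as an engineer would, in place of code of your own. Each camera call takes 0.05 s, during which the arm holds its last target. There are 200 camera calls.

## Working session

There is one attempt and no reset: what is moved stays moved. The work goes in short steps, Python scripts to look and compute and a tool call to move; the robot and the scene stay as the last step left them, time stands still between calls to the robot, and variables do not carry over. Pictures are saved under pics/ and viewed, about 12 in all and at most 16, crops included, and the job is handed in when it is done.

Besides the shell and the picture viewer there is one more tool, called after "Emit:" by a JSON object that holds its "fn" and its "kwargs", one argument or row to a line. drive_tool: Moves the arm, as the interface text tells. Its arguments: {"type":"object","properties":{"series":{"type":"array"},"fingers":{"type":"number"}},"required":["series"]}

```bash
mkdir -p pics; python3 - <<'E'
from plant import state,snapshot
import cv2,numpy as np
s=state();print({k:np.round(v,3).tolist() for k,v in s.items()})
for n in ["scene","side"]:
    d=snapshot(n);cv2.imwrite(f"pics/{n}0.png",d["img"][:,:,::-1])
    print(n,d["fx"],d["fy"],d["cx"],d["cy"],[k for k in d],np.round(d["extrinsics"],3).tolist())
d=snapshot("wrist");print([k for k in d],np.round(d["tool_from_camera"],3).tolist(),d["fx"])
E
```

```text
{'time_s': 0.0, 'qpos': [-1.207, 0.3, 1.522, 0.0, 1.321, -0.067], 'dq': [-0.001, -0.001, 0.001, 0.0, 0.0, -0.0], 'tau': [-0.003, -54.35, -36.18, -0.0, 0.004, 0.0], 'eef_pos': [0.23, -0.5, 0.231], 'tcp_rot': [-3.068, -0.671, 0.0], 'wrist_force': [-0.568, -0.352, -0.337], 'moment': [0.012, -0.011, -0.012], 'gripper_width': 0.085}
scene 358.81600250205526 358.81600250205526 252.61798825978448 185.556949164253 ['img', 'fx', 'fy', 'cx', 'cy', 'extrinsics'] [[0.207, 0.978, -0.013, -0.122], [-0.541, 0.125, 0.832, 0.295], [0.815, -0.165, 0.555, -1.378], [0.0, 0.0, 0.0, 1.0]]
side 450.7730506752737 450.7730506752737 255.42300025516988 189.74263094646736 ['img', 'fx', 'fy', 'cx', 'cy', 'extrinsics'] [[0.995, -0.1, 0.012, -0.592], [0.069, 0.76, 0.646, -0.058], [-0.073, -0.642, 0.763, -1.138], [0.0, 0.0, 0.0, 1.0]]
['img', 'fx', 'fy', 'cx', 'cy', 'tool_from_camera'] [[-0.0, 0.962, 0.274, 0.07], [1.0, 0.0, -0.0, 0.001], [-0.0, 0.274, -0.962, -0.142], [0.0, 0.0, 0.0, 1.0]] 336.3454592194909
```

View pics/scene0.png

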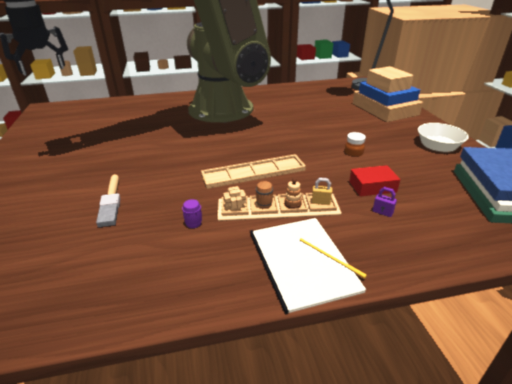

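View pics/side0.png

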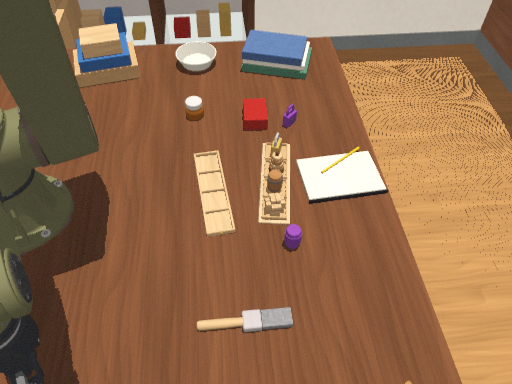

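The scene view looks back toward the robot. From the robot's left to right the storage row is padlock (322,192), tower (293,193), barrel (264,194), burr (234,200). The empty rack lies nearer the robot. Purple look-alikes are at (192,213) and (385,203). In the side view the rack spans (194,153) to (234,230) and the tray (262,143) to (290,221).

```bash
cat > h.py <<'E'
import numpy as np,cv2
from scipy.spatial.transform import Rotation as R
from plant import state,snapshot
def T_cam(d,s=None):
    if "extrinsics" in d: return np.linalg.inv(d["extrinsics"])
    T=np.eye(4);T[:3,:3]=R.from_rotvec(s["tcp_rot"]).as_matrix();T[:3,3]=s["eef_pos"];return T@d["tool_from_camera"]
def ray(d,T,uv):
    v=np.array([(uv[0]-d["cx"])/d["fx"],-(uv[1]-d["cy"])/d["fy"],-1.]);return T[:3,3],T[:3,:3]@v
def plane(d,T,uv,z):
    o,v=ray(d,T,uv);return o+v*(z-o[2])/v[2]
def proj(d,T,p):
    c=np.linalg.inv(T)@np.append(p,1);return d["cx"]+d["fx"]*c[0]/-c[2],d["cy"]-d["fy"]*c[1]/-c[2]
def snap(n):
    s=state();d=snapshot(n);return d,T_cam(d,s),s
def go(s,target,yaw):
    """shift in tool cm & turn needed; tool down with tool y axis at angle yaw (mod pi)"""
    M=R.from_rotvec(s["tcp_rot"]).as_matrix()
    best=None
    for k in (0,np.pi,-np.pi):
        a=yaw+k;y=np.array([np.cos(a),np.sin(a),0]);z=np.array([0,0,-1.]);x=np.cross(y,z)
        w=R.from_matrix(M.T@np.c_[x,y,z]).as_rotvec()
        if best is None or np.linalg.norm(w)<np.linalg.norm(best):best=w
    return np.round(M.T@(np.array(target)-s["eef_pos"])*100,2),np.round(best,3)
E
python3 - <<'E'
from h import *
for n in ["side","scene"]:
    d,T,s=snap(n)
    hsv=cv2.cvtColor(d["img"],cv2.COLOR_RGB2HSV)
    m=cv2.inRange(hsv,(12,50,150),(28,190,255))
    c,_=cv2.findContours(m,cv2.RETR_EXTERNAL,cv2.CHAIN_APPROX_SIMPLE)
    for k in c:
        if cv2.contourArea(k)>500:
            r=cv2.minAreaRect(k);b=cv2.boxPoints(r)
            hull=cv2.approxPolyDP(cv2.convexHull(k),5,True)[:,0]
            print(n,r[0],[ (p.tolist(),np.round(plane(d,T,p,0.012)[:2],3).tolist()) for p in hull])
E
```

```text
side (211.7115478515625, 188.5576934814453) [([208, 143], [0.478, 0.2]), ([219, 151], [0.508, 0.164]), ([235, 229], [0.534, -0.108]), ([207, 235], [0.465, -0.119]), ([193, 153], [0.435, 0.163])]
side (274.142578125, 180.29893493652344) [([281, 137], [0.69, 0.206]), ([290, 143], [0.713, 0.179]), ([289, 224], [0.667, -0.105]), ([259, 222], [0.594, -0.092]), ([262, 143], [0.632, 0.186])]
side (462.61419677734375, 208.493408203125) [([338, 62], [0.939, 0.563]), ([459, 57], [1.372, 0.557]), ([511, 139], [1.36, 0.139]), ([511, 383], [1.039, -0.519]), ([452, 379], [0.928, -0.501])]
side (98.53999328613281, 35.279998779296875) [([116, 24], [0.153, 0.877]), ([118, 40], [0.171, 0.765]), ([80, 44], [0.039, 0.749]), ([78, 28], [0.016, 0.859])]
scene (474.0299377441406, 322.76177978515625) [([502, 287], [0.98, 0.367]), ([511, 300], [1.007, 0.36]), ([511, 330], [1.056, 0.315]), ([478, 382], [1.115, 0.208]), ([464, 383], [1.112, 0.188]), ([410, 305], [0.979, 0.188])]
scene (278.1609191894531, 199.47776794433594) [([341, 211], [0.713, 0.18]), ([217, 219], [0.678, -0.1]), ([218, 199], [0.603, -0.088]), ([228, 187], [0.557, -0.057]), ([289, 181], [0.565, 0.101]), ([332, 187], [0.616, 0.198])]
scene (253.1282958984375, 169.72164916992188) [([305, 164], [0.492, 0.17]), ([299, 171], [0.524, 0.142]), ([210, 187], [0.547, -0.101]), ([201, 174], [0.479, -0.118]), ([289, 154], [0.426, 0.143])]
scene (392.42681884765625, 76.9290771484375) [([413, 76], [-0.156, 0.911]), ([409, 86], [-0.034, 0.815]), ([390, 90], [-0.008, 0.712]), ([369, 69], [-0.309, 0.771]), ([408, 58], [-0.445, 1.065])]
scene (440.97637939453125, 11.825389862060547) [([489, 9], [-1.793, 2.714]), ([489, 17], [-1.424, 2.399]), ([393, 16], [-1.691, 1.695]), ([393, 6], [-2.228, 2.004])]
```

Emit:
{"fn": "drive_tool", "kwargs": {
  "series": [
    [0, 0, 0, 0, 0, -0.17],
    [0, 0, 0, 0, 0, -0.17],
    [0, 0, 0, 0, 0, -0.17],
    [0, 0, 0, 0, 0, -0.17],
    [0, 0, 0, 0, 0, -0.17],
    [0, 0, 0, 0, 0, -0.17],
    [0, 0, 0, 0, 0, -0.12]
  ]
}}

```text
time_s: 1.12
eef_pos: [0.2295, -0.4993, 0.2301]
tcp_rot: [-2.179, -2.26, -0.002]
wrist_force: [0.8, 1.1, -0.9]
gripper_width: 0.0854
```

Emit:
{"fn": "drive_tool", "kwargs": {
  "series": [
    [5, 3, 0, 0, 0, 0],
    [5, 3, 0, 0, 0, 0],
    [5, 3, 0, 0, 0, 0],
    [5, 3, 0, 0, 0, 0],
    [5, 3, 0, 0, 0, 0],
    [5, 3, 0, 0, 0, 0],
    [5, 3, 0, 0, 0, 0],
    [5, 3, 0, 0, 0, 0],
    [5, 3, 0, 0, 0, 0],
    [5, 3, 0, 0, 0, 0]
  ]
}}

```text
time_s: 2.38
eef_pos: [0.5167, 0.0255, 0.2313]
tcp_rot: [-2.185, -2.257, -0.004]
wrist_force: [-0.0, -1.6, 1.2]
gripper_width: 0.0854
```

Emit:
{"fn": "drive_tool", "kwargs": {
  "series": [
    [2, 5, -3, 0, 0, -0.03],
    [0, 0, 0, 0, 0, 0],
    [0, 0, 0, 0, 0, 0]
  ]
}}

```text
time_s: 2.75
eef_pos: [0.5671, 0.0514, 0.2604]
tcp_rot: [-2.143, -2.295, -0.001]
wrist_force: [-0.5, 0.7, 0.1]
gripper_width: 0.0854
```

```bash
python3 - <<'E'
from h import *
d,T,s=snap("wrist");cv2.imwrite("pics/w1.png",d["img"][:,:,::-1])
M=R.from_rotvec(s["tcp_rot"]).as_matrix();print(s["eef_pos"],M.round(3))
np.save("w1T.npy",T)
E
```

```text
[0.56708053 0.05137111 0.26039409] [[-0.068  0.998 -0.001]
 [ 0.998  0.068  0.002]
 [ 0.002 -0.001 -1.   ]]
```

View pics/w1.png

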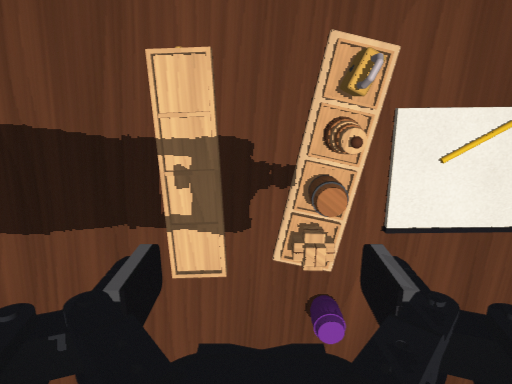

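The wrist view shows both the rack (left) and the tray. Rack corners are at about (147,49), (210,47), (226,275), (174,277), and tray corners at (333,30), (400,46), (327,270), (275,260). From the top the tray holds padlock, tower (knob at 356,142), barrel (top at 332,201) and burr (317,240).

```bash
python3 - <<'E'
from h import *
d,T,s=snap("wrist")
def fit(name,pts,z,L,W):
    P=np.array([plane(d,T,p,z)[:2] for p in pts]);c=P.mean(0)
    # order: left-near,left-far,right-far,right-near
    y=(P[0]+P[1]-P[2]-P[3]);y/=np.linalg.norm(y);yaw=np.arctan2(-y[0],y[1])
    print(name,c.round(4),"yaw",yaw.round(3),"L",np.linalg.norm((P[0]+P[1]-P[2]-P[3])/2).round(3),"W",np.linalg.norm((P[0]+P[3]-P[1]-P[2])/2).round(3))
    for b in (.102,.034,-.034,-.102):print("  ",b,(c+b*y).round(4))
fit("rack",[(147,49),(210,47),(226,275),(174,277)],.014,.277,.07)
fit("tray",[(333,30),(400,46),(330,271),(275,261)],.006,.284,.08)
for n,p,z in [("knob",(356,142),.081),("barreltop",(332,201),.065),("burrtop",(317,241),.057),("shackle",(375,70),.077)]:print(n,plane(d,T,p,z).round(4))
im=d["img"][:,:,::-1]
a=cv2.resize(im[20:125,315:415],None,fx=5,fy=5,interpolation=cv2.INTER_CUBIC)
cv2.imwrite("pics/w2.png",a)
b=cv2.resize(im[205:280,265:345],None,fx=6,fy=6,interpolation=cv2.INTER_CUBIC);cv2.imwrite("pics/w3.png",b)
E
```

```text
rack [0.4864 0.025 ] yaw 0.103 L 0.275 W 0.068
   0.102 [0.4759 0.1264]
   0.034 [0.4829 0.0588]
   -0.034 [ 0.4899 -0.0089]
   -0.102 [ 0.4968 -0.0765]
tray [0.6539 0.0469] yaw -0.148 L 0.282 W 0.075
   0.102 [0.6689 0.1478]
   0.034 [0.6589 0.0805]
   -0.034 [0.6489 0.0132]
   -0.102 [ 0.6389 -0.054 ]
knob [0.6575 0.0822 0.081 ]
barreltop [0.6459 0.0169 0.065 ]
burrtop [ 0.6371 -0.0333  0.057 ]
shackle [0.6665 0.1482 0.077 ]
```

View pics/w2.png

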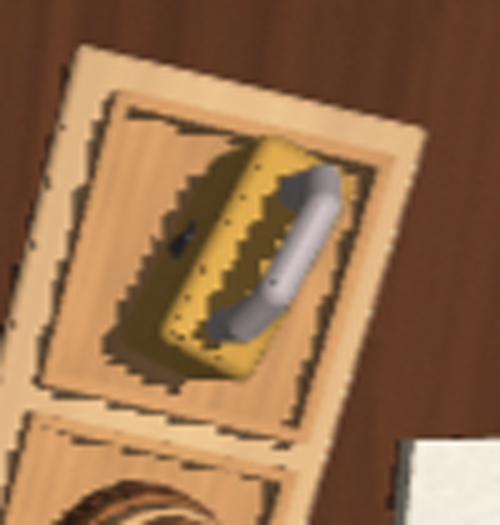

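View pics/w3.png

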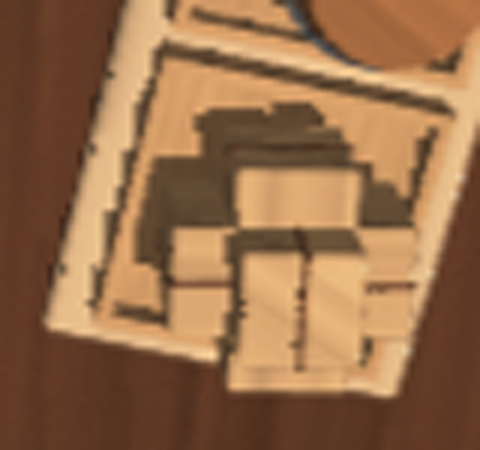

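```bash
python3 - <<'E'
from h import *
d,T,s=snap("wrist")
f=lambda c,o,k:(o[0]+c[0]/k,o[1]+c[1]/k)
P=np.array([plane(d,T,f(c,(315,20),5),.049)[:2] for c in [(163,328),(262,138),(345,175),(240,378)]])
print(P.round(4),P.mean(0));e=(P[1]-P[0])+(P[2]-P[3]);print("lock yaw",np.arctan2(-e[0],e[1]),np.linalg.norm(P[1]-P[0]),np.linalg.norm(P[2]-P[1]))
Q=np.array([plane(d,T,f(c,(265,205),6),.057)[:2] for c in [(242,250),(360,250),(360,370),(235,370)]])
print(Q.round(4),Q.mean(0))
print("tool yaw now .068; lock:",go(s,[*P.mean(0),.15],np.arctan2(-e[0],e[1])))
E
```

```text
[[0.6503 0.1338]
 [0.6647 0.1704]
 [0.682  0.1648]
 [0.6672 0.1253]] [0.66603256 0.14855597]
lock yaw -0.3671977946980944 0.03929596660429899 0.018202801941326452
[[ 0.6247 -0.0414]
 [ 0.6468 -0.04  ]
 [ 0.6497 -0.0648]
 [ 0.6259 -0.0664]] [ 0.63678215 -0.05315537]
tool yaw now .068; lock: (array([ 9.04, 10.54, 11.11]), array([-0.   , -0.002,  0.435]))
```

Emit:
{"fn": "drive_tool", "kwargs": {
  "series": [
    [4.5, 5.2, 4, 0, 0, 0],
    [4.5, 5.3, 4, 0, 0, 0],
    [0, 0, 0, 0, 0, 0.15],
    [0, 0, 0, 0, 0, 0.15],
    [0, 0, 0, 0, 0, 0.13],
    [0, 0, 0, 0, 0, 0]
  ]
}}

```text
time_s: 3.65
eef_pos: [0.6458, 0.1262, 0.1931]
tcp_rot: [-2.6, -1.759, 0.004]
wrist_force: [0.5, -0.4, -0.4]
gripper_width: 0.0855
```

```bash
python3 - <<'E'
from h import *
d,T,s=snap("wrist");cv2.imwrite("pics/w4.png",d["img"][:,:,::-1])
print(s["eef_pos"],go(s,[.666,.1486,.022],-.367))
E
```

```text
[0.64575433 0.12621969 0.19314686] (array([ 2.84,  1.11, 17.11]), array([-0.003,  0.   , -0.014]))
```

View pics/w4.png

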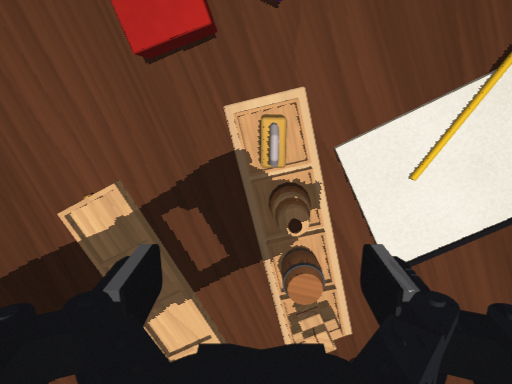

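The padlock (top face centre about 274,141) is square to the jaws.

```bash
python3 - <<'E'
from h import *
d,T,s=snap("wrist")
p=plane(d,T,(274,141),.049);print(p)
for n,c,z in [("knob",(295,226),.081),("barrel",(305,289),.065)]:print(n,plane(d,T,c,z))
print(go(s,[p[0],p[1],.022],-.367))
E
```

```text
[0.66839755 0.15025865 0.049     ]
knob [0.65992842 0.08422526 0.081     ]
barrel [0.64631276 0.01626958 0.065     ]
(array([ 3.08,  1.27, 17.11]), array([-0.004,  0.   , -0.012]))
```

Emit:
{"fn": "drive_tool", "kwargs": {
  "series": [
    [1.5, 0.6, 2, 0, 0, -0.01],
    [1.5, 0.6, 2, 0, 0, 0],
    [0, 0, 4, 0, 0, 0],
    [0, 0, 4, 0, 0, 0],
    [0, 0, 3, 0, 0, 0],
    [0, 0, 0, 0, 0, 0]
  ]
}}

```text
time_s: 4.5
eef_pos: [0.6684, 0.1493, 0.0411]
tcp_rot: [-2.577, -1.795, -0.001]
wrist_force: [-0.2, -0.1, 0.1]
gripper_width: 0.0855
```

```bash
python3 - <<'E'
from h import *
s=state();print(s["eef_pos"],go(s,[.6675,.1495,.022],-.367))
E
```

```text
[0.66843071 0.14928013 0.04106778] (array([-0.01, -0.09,  1.91]), array([-0.001, -0.001,  0.013]))
```

Accurate. I'll finish the descent and close.

Emit:
{"fn": "drive_tool", "kwargs": {
  "series": [
    [0, -0.1, 1, 0, 0, 0],
    [0, 0, 0.9, 0, 0, 0],
    [0, 0, 0, 0, 0, 0]
  ]
}}

```text
time_s: 4.88
eef_pos: [0.6689, 0.1497, 0.0246]
tcp_rot: [2.576, 1.797, 0.008]
wrist_force: [-0.4, -0.2, 0.2]
gripper_width: 0.0857
```

Emit:
{"fn": "drive_tool", "kwargs": {
  "series": [
    [0, 0, 0, 0, 0, 0],
    [0, 0, 0, 0, 0, 0],
    [0, 0, 0, 0, 0, 0],
    [0, 0, 0, 0, 0, 0],
    [0, 0, 0, 0, 0, 0],
    [0, 0, 0, 0, 0, 0]
  ],
  "fingers": 255
}}

```text
time_s: 5.62
eef_pos: [0.6697, 0.1499, 0.0263]
tcp_rot: [2.574, 1.797, 0.011]
wrist_force: [-0.1, 0.3, 0.1]
gripper_width: 0.0206
```

Emit:
{"fn": "drive_tool", "kwargs": {
  "series": [
    [0, 0, -3, 0, 0, 0],
    [0, 0, -4, 0, 0, 0],
    [0, 0, -4, 0, 0, 0],
    [0, 0, 0, 0, 0, -0.16],
    [0, 0, 0, 0, 0, -0.16],
    [0, 0, 0, 0, 0, -0.15],
    [0, 0, 0, 0, 0, 0]
  ]
}}

```text
time_s: 6.5
eef_pos: [0.6677, 0.1493, 0.1373]
tcp_rot: [2.071, 2.361, 0.004]
wrist_force: [-0.9, 0.3, -2.3]
gripper_width: 0.0207
```

```bash
python3 - <<'E'
from h import *
d,T,s=snap("wrist");print(s["eef_pos"],s["gripper_width"],go(s,[.4968,-.0765,.10],.103))
cv2.imwrite("pics/w5.png",d["img"][:,:,::-1])
E
```

```text
[0.66766379 0.14925283 0.13727004] 0.020692578431216087 (array([-20.16, -19.89,   3.65]), array([ 0.002, -0.001,  0.028]))
```

Emit:
{"fn": "drive_tool", "kwargs": {
  "series": [
    [-3.3, -3.3, 0, 0, 0, 0.02],
    [-3.3, -3.3, 0, 0, 0, 0],
    [-3.3, -3.3, 0, 0, 0, 0],
    [-3.3, -3.3, 0, 0, 0, 0],
    [-3.3, -3.3, 0, 0, 0, 0],
    [-2, -2, 0, 0, 0, 0],
    [0, 0, 0, 0, 0, 0],
    [0, 0, 0, 0, 0, 0]
  ]
}}

```text
time_s: 7.55
eef_pos: [0.4971, -0.0591, 0.1356]
tcp_rot: [2.131, 2.307, 0.004]
wrist_force: [0.4, -0.0, -1.8]
gripper_width: 0.0211
```

```bash
python3 - <<'E'
from h import *
d,T,s=snap("wrist");print(s["eef_pos"],s["gripper_width"],go(s,[.4968,-.0765,.0232],.103))
cv2.imwrite("pics/w6.png",d["img"][:,:,::-1])
E
```

```text
[ 0.4970603  -0.05910497  0.13555299] 0.02111433210299167 (array([-1.74, -0.19, 11.23]), array([ 0.002, -0.001, -0.024]))
```

View pics/w6.png

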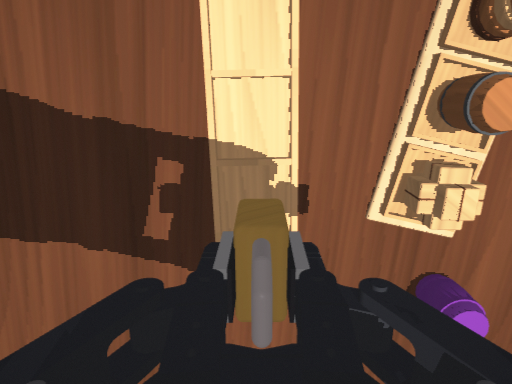

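```bash
python3 - <<'E'
from h import *
d,T,s=snap("wrist")
for p in [(250,75),(254,158)]:
    w=plane(d,T,p,.014)[:2]-[.4864,.025];c,q=np.cos(.103),np.sin(.103)
    print("rack frame x,y",w@[c,q],w@[-q,c])
E
```

```text
rack frame x,y -0.002618165963197218 -0.0022050582744113805
rack frame x,y -0.0014606487357980685 -0.06466850230620735
```

Emit:
{"fn": "drive_tool", "kwargs": {
  "series": [
    [-0.9, -0.1, 2, 0, 0, -0.02],
    [-0.8, -0.1, 3, 0, 0, 0],
    [0, 0, 3, 0, 0, 0],
    [0, 0, 1, 0, 0, 0],
    [0, 0, 0, 0, 0, 0]
  ]
}}

```text
time_s: 8.28
eef_pos: [0.4995, -0.0736, 0.0435]
tcp_rot: [2.103, 2.332, 0.005]
wrist_force: [0.6, 0.5, -1.7]
gripper_width: 0.0208
```

```bash
python3 - <<'E'
from h import *
s=state();print(s["eef_pos"],go(s,[.4968,-.0765,.0232],.103))
E
```

```text
[ 0.49953352 -0.07359323  0.04346259] (array([-0.26, -0.31,  2.02]), array([ 0.004, -0.001,  0.   ]))
```

Emit:
{"fn": "drive_tool", "kwargs": {
  "series": [
    [-0.3, -0.3, 0.6, 0, 0, 0],
    [0, 0, 0.8, 0, 0, 0],
    [0, 0, 0.5, 0, 0, 0],
    [0, 0, 0, 0, 0, 0]
  ]
}}

```text
time_s: 8.78
eef_pos: [0.498, -0.0771, 0.0253]
tcp_rot: [2.1, 2.33, 0.008]
wrist_force: [0.0, 0.2, -2.0]
gripper_width: 0.021
```

Emit:
{"fn": "drive_tool", "kwargs": {
  "series": [
    [0, 0, 0.25, 0, 0, 0],
    [0, 0, 0.1, 0, 0, 0]
  ]
}}

```text
time_s: 9.02
eef_pos: [0.4983, -0.0772, 0.0222]
tcp_rot: [2.1, 2.329, 0.008]
wrist_force: [-6.1, 0.3, 12.2]
gripper_width: 0.0209
```

Emit:
{"fn": "drive_tool", "kwargs": {
  "series": [
    [0, 0, 0, 0, 0, 0],
    [0, 0, 0, 0, 0, 0],
    [0, 0, 0, 0, 0, 0],
    [0, 0, 0, 0, 0, 0],
    [0, 0, 0, 0, 0, 0],
    [0, 0, 0, 0, 0, 0]
  ],
  "fingers": 0
}}

```text
time_s: 9.78
eef_pos: [0.4988, -0.0773, 0.0228]
tcp_rot: [2.099, 2.328, 0.009]
wrist_force: [-0.4, 1.1, -0.5]
gripper_width: 0.0854
```

Emit:
{"fn": "drive_tool", "kwargs": {
  "series": [
    [0, 0, -3, 0, 0, 0],
    [0, 0, -5, 0, 0, 0],
    [0, 0, -5, 0, 0, 0],
    [0, 0, 0, 0, 0, 0]
  ]
}}

```text
time_s: 10.28
eef_pos: [0.4973, -0.0772, 0.1562]
tcp_rot: [2.1, 2.329, 0.008]
wrist_force: [-0.3, 0.2, -1.1]
gripper_width: 0.0856
```

```bash
python3 - <<'E'
from h import *
d,T,s=snap("wrist");print(s["eef_pos"],go(s,[.659,.083,.16],-.148))
cv2.imwrite("pics/w7.png",d["img"][:,:,::-1])
E
```

```text
[ 0.49728781 -0.07721369  0.15624535] (array([14.26, 17.74, -0.25]), array([ 0.008, -0.   ,  0.251]))
```

View pics/w7.png

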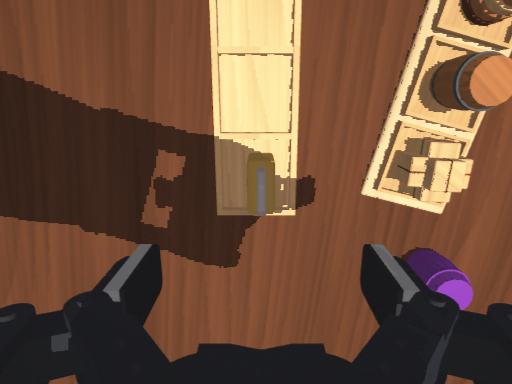

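The padlock stands in the rightmost bay, body around (260,165), with its walls clear. Next is the tower.

Emit:
{"fn": "drive_tool", "kwargs": {
  "series": [
    [2.9, 3.6, 0, 0, 0, 0],
    [2.9, 3.6, 0, 0, 0, 0],
    [2.9, 3.6, 0, 0, 0, 0],
    [2.9, 3.6, 0, 0, 0, 0],
    [2.4, 3.1, 0, 0, 0, 0],
    [0, 0, 0, 0, 0, 0.13],
    [0, 0, 0, 0, 0, 0.12],
    [0, 0, 0, 0, 0, 0]
  ]
}}

```text
time_s: 11.32
eef_pos: [0.6571, 0.0856, 0.1398]
tcp_rot: [-2.378, -2.039, 0.016]
wrist_force: [-0.6, 0.4, 0.6]
gripper_width: 0.0852
```

```bash
python3 - <<'E'
from h import *
d,T,s=snap("wrist");print(s["eef_pos"],go(s,[.659,.083,.031],-.148))
cv2.imwrite("pics/w8.png",d["img"][:,:,::-1])
E
```

```text
[0.65705921 0.08556463 0.13976295] (array([-0.2 ,  0.38, 10.87]), array([-0.014,  0.002, -0.006]))
```

View pics/w8.png

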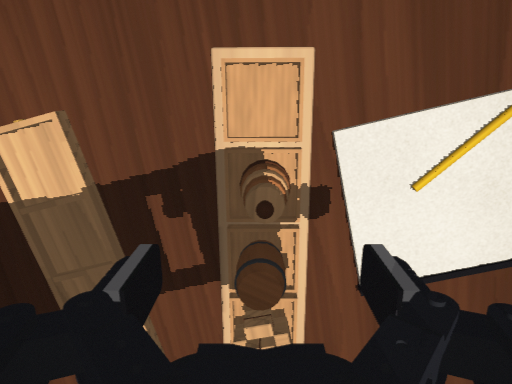

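```bash
python3 - <<'E'
from h import *
d,T,s=snap("wrist")
k=plane(d,T,(265,209),.081);print(k,"barrel",plane(d,T,(261,286),.065))
print(go(s,[k[0],k[1],.031],-.148))
E
```

```text
[0.65995144 0.08410844 0.081     ] barrel [0.6473843  0.02013202 0.065     ]
(array([-0.07,  0.46, 10.87]), array([-0.014,  0.002, -0.004]))
```

Emit:
{"fn": "drive_tool", "kwargs": {
  "series": [
    [-0.1, 0.4, 3, -0.01, 0, 0],
    [0, 0, 3, 0, 0, 0],
    [0, 0, 3, 0, 0, 0],
    [0, 0, 1, 0, 0, 0],
    [0, 0, 0, 0, 0, 0]
  ]
}}

```text
time_s: 12.05
eef_pos: [0.6606, 0.0829, 0.0379]
tcp_rot: [-2.373, -2.058, 0.003]
wrist_force: [0.5, 0.4, -0.4]
gripper_width: 0.0856
```

```bash
python3 - <<'E'
from h import *
s=state();print(s["eef_pos"],go(s,[.6597,.084,.031],-.148))
E
```

```text
[0.660624   0.08287829 0.03786718] (array([ 0.1 , -0.11,  0.69]), array([-0.001,  0.002,  0.006]))
```

Emit:
{"fn": "drive_tool", "kwargs": {
  "series": [
    [0.1, -0.1, 0.6, 0, 0, 0],
    [0, 0, 0.4, 0, 0, 0]
  ]
}}

```text
time_s: 12.3
eef_pos: [0.6607, 0.0841, 0.0297]
tcp_rot: [2.371, 2.058, 0.001]
wrist_force: [-0.7, 0.7, -0.5]
gripper_width: 0.085
```

Emit:
{"fn": "drive_tool", "kwargs": {
  "series": [
    [0, 0, 0, 0, 0, 0],
    [0, 0, 0, 0, 0, 0],
    [0, 0, 0, 0, 0, 0],
    [0, 0, 0, 0, 0, 0],
    [0, 0, 0, 0, 0, 0],
    [0, 0, 0, 0, 0, 0]
  ],
  "fingers": 255
}}

```text
time_s: 13.05
eef_pos: [0.6613, 0.0842, 0.031]
tcp_rot: [2.37, 2.058, 0.003]
wrist_force: [0.4, 0.3, -0.4]
gripper_width: 0.0333
```

Emit:
{"fn": "drive_tool", "kwargs": {
  "series": [
    [0, 0, -2, 0, 0, 0],
    [0, 0, -4, 0, 0, 0],
    [0, 0, -4, 0, 0, 0],
    [0, 0, 0, 0, 0, -0.13],
    [0, 0, 0, 0, 0, -0.12],
    [0, 0, 0, 0, 0, 0]
  ]
}}

```text
time_s: 13.8
eef_pos: [0.6616, 0.0844, 0.1423]
tcp_rot: [2.085, 2.34, 0.009]
wrist_force: [0.3, 0.5, -1.4]
gripper_width: 0.0337
```

```bash
python3 - <<'E'
from h import *
d,T,s=snap("wrist");print(s["eef_pos"],s["gripper_width"],s["wrist_force"],go(s,[.4899,-.0089,.12],.103))
E
```

```text
[0.66162189 0.08435712 0.14232383] 0.0336702010960854 [ 0.28263615  0.46406601 -1.3883558 ] (array([ -7.29, -18.15,   2.08]), array([0.009, 0.002, 0.012]))
```

Emit:
{"fn": "drive_tool", "kwargs": {
  "series": [
    [-1.4, -3.6, 0, 0, 0, 0.01],
    [-1.5, -3.6, 0, 0, 0, 0],
    [-1.5, -3.6, 0, 0, 0, 0],
    [-1.4, -3.6, 0, 0, 0, 0],
    [-1.4, -3.5, 0, 0.01, 0, 0],
    [0, 0, 0, 0, 0, 0],
    [0, 0, 0, 0, 0, 0]
  ]
}}

```text
time_s: 14.72
eef_pos: [0.4854, -0.0073, 0.1424]
tcp_rot: [2.126, 2.311, -0.001]
wrist_force: [0.2, -0.6, -0.6]
gripper_width: 0.0333
```

```bash
python3 - <<'E'
from h import *
d,T,s=snap("wrist");print(s["eef_pos"],s["gripper_width"],s["wrist_force"],go(s,[.4899,-.0089,.027],.103))
cv2.imwrite("pics/w9.png",d["img"][:,:,::-1])
E
```

```text
[ 0.48538525 -0.00727769  0.14242107] 0.033276430371128006 [ 0.22007403 -0.61146095 -0.55148382] (array([-0.18,  0.43, 11.54]), array([ 0.   ,  0.002, -0.02 ]))
```

View pics/w9.png

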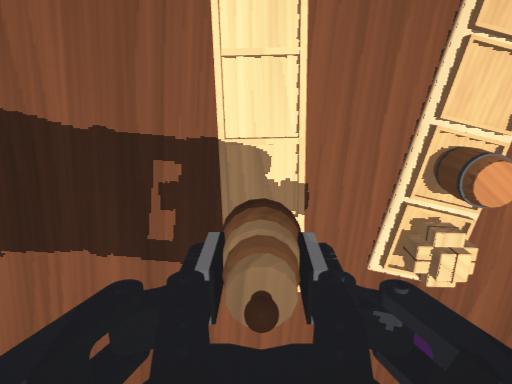

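The tower is held upright between the pads, with its knob at (262,312). I'll lower it into the third bay from the left.

Emit:
{"fn": "drive_tool", "kwargs": {
  "series": [
    [-0.2, 0.4, 2.5, 0, 0, -0.02],
    [0, 0, 3, 0, 0, 0],
    [0, 0, 3, 0, 0, 0],
    [0, 0, 1, 0, 0, 0],
    [0, 0, 0, 0, 0, 0]
  ]
}}

```text
time_s: 15.4
eef_pos: [0.4932, -0.0075, 0.0454]
tcp_rot: [2.102, 2.33, 0.001]
wrist_force: [0.2, 0.3, 0.7]
gripper_width: 0.0333
```

```bash
python3 - <<'E'
from h import *
s=state();print(s["eef_pos"],go(s,[.4899,-.0089,.027],.103))
E
```

```text
[ 0.49316615 -0.00753704  0.04541426] (array([-0.1 , -0.34,  1.84]), array([0.003, 0.002, 0.   ]))
```

Emit:
{"fn": "drive_tool", "kwargs": {
  "series": [
    [-0.1, -0.3, 0.7, 0, 0, 0],
    [0, 0, 0.7, 0, 0, 0],
    [0, 0, 0.4, 0, 0, 0],
    [0, 0, 0.1, 0, 0, 0]
  ]
}}

```text
time_s: 15.9
eef_pos: [0.4916, -0.009, 0.0274]
tcp_rot: [2.1, 2.328, 0.005]
wrist_force: [-0.2, -0.2, -0.4]
gripper_width: 0.0335
```

Emit:
{"fn": "drive_tool", "kwargs": {
  "series": [
    [0, 0, 0, 0, 0, 0],
    [0, 0, 0, 0, 0, 0],
    [0, 0, 0, 0, 0, 0],
    [0, 0, 0, 0, 0, 0],
    [0, 0, 0, 0, 0, 0],
    [0, 0, 0, 0, 0, 0]
  ],
  "fingers": 0
}}

```text
time_s: 16.65
eef_pos: [0.492, -0.009, 0.028]
tcp_rot: [2.099, 2.327, 0.006]
wrist_force: [-0.2, -1.1, -0.2]
gripper_width: 0.0856
```

Emit:
{"fn": "drive_tool", "kwargs": {
  "series": [
    [0, 0, -3, 0, 0, 0],
    [0, 0, -5, 0, 0, 0],
    [0, 0, -5, 0, 0, 0],
    [0, 0, 0, 0, 0, 0]
  ]
}}

```text
time_s: 17.15
eef_pos: [0.4906, -0.0087, 0.1616]
tcp_rot: [2.1, 2.328, 0.004]
wrist_force: [-0.0, -0.0, -0.7]
gripper_width: 0.0857
```

```bash
python3 - <<'E'
from h import *
d,T,s=snap("wrist");print(s["eef_pos"],go(s,[.647,.018,.15],-.148))
cv2.imwrite("pics/w10.png",d["img"][:,:,::-1])
E
```

```text
[ 0.49064136 -0.00873259  0.16155141] (array([ 1.06, 15.82,  1.25]), array([0.007, 0.002, 0.251]))
```

View pics/w10.png

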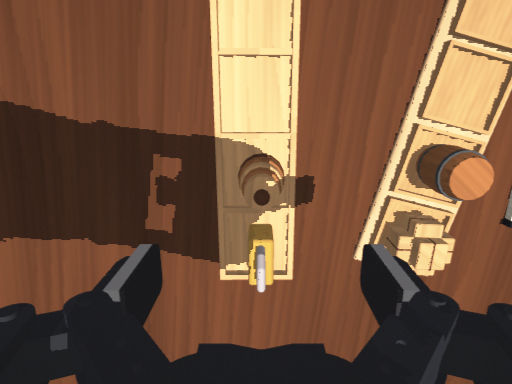

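The tower (knob at 261,197) and padlock (262,250) stand in their bays. Next is the barrel.

Emit:
{"fn": "drive_tool", "kwargs": {
  "series": [
    [0.2, 4, 0, 0, 0, 0],
    [0.2, 4, 0, 0, 0, 0],
    [0.2, 4, 0, 0, 0, 0],
    [0.2, 3.3, 0, 0, 0, 0],
    [0, 0, 0, 0, 0, 0.13],
    [0, 0, 0, 0, 0, 0.12],
    [0, 0, 0, 0, 0, 0]
  ]
}}

```text
time_s: 18.08
eef_pos: [0.6423, 0.0159, 0.1468]
tcp_rot: [-2.379, -2.04, 0.017]
wrist_force: [-0.2, 0.4, 0.5]
gripper_width: 0.0855
```

```bash
python3 - <<'E'
from h import *
d,T,s=snap("wrist");print(s["eef_pos"],go(s,[.647,.018,.018],-.148))
cv2.imwrite("pics/w11.png",d["img"][:,:,::-1])
E
```

```text
[0.64230206 0.01590623 0.14678846] (array([ 0.32,  0.59, 12.87]), array([-0.013,  0.003, -0.005]))
```

View pics/w11.png

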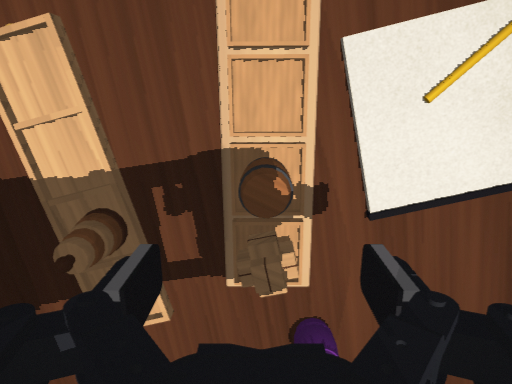

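```bash
python3 - <<'E'
from h import *
d,T,s=snap("wrist")
k=plane(d,T,(267,190),.065);print(k,"burr",plane(d,T,(268,274),.057))
print(go(s,[k[0],k[1],.018],-.148))
E
```

```text
[0.6474521  0.01997628 0.065     ] burr [ 0.6380249  -0.04928884  0.057     ]
(array([ 0.52,  0.62, 12.87]), array([-0.013,  0.003, -0.004]))
```

Emit:
{"fn": "drive_tool", "kwargs": {
  "series": [
    [0.4, 0.5, 3, -0.01, 0, 0],
    [0, 0, 3, 0, 0, 0],
    [0, 0, 3, 0, 0, 0],
    [0, 0, 2, 0, 0, 0],
    [0, 0, 0.6, 0, 0, 0],
    [0, 0, 0, 0, 0, 0]
  ]
}}

```text
time_s: 18.92
eef_pos: [0.6478, 0.0187, 0.0284]
tcp_rot: [2.37, 2.059, -0.003]
wrist_force: [0.9, -0.2, 0.9]
gripper_width: 0.0853
```

```bash
python3 - <<'E'
from h import *
s=state();print(s["eef_pos"],go(s,[.647,.019,.018],-.148))
E
```

```text
[0.64783941 0.01865062 0.02839214] (array([ 0.03, -0.09,  1.04]), array([0.   , 0.003, 0.008]))
```

Emit:
{"fn": "drive_tool", "kwargs": {
  "series": [
    [0, -0.1, 0.6, 0, 0, 0],
    [0, 0, 0.6, 0, 0, 0]
  ]
}}

```text
time_s: 19.18
eef_pos: [0.6479, 0.0188, 0.0179]
tcp_rot: [2.368, 2.058, 0.001]
wrist_force: [-0.6, 0.2, -0.8]
gripper_width: 0.0854
```

Emit:
{"fn": "drive_tool", "kwargs": {
  "series": [
    [0, 0, 0, 0, 0, 0],
    [0, 0, 0, 0, 0, 0],
    [0, 0, 0, 0, 0, 0],
    [0, 0, 0, 0, 0, 0],
    [0, 0, 0, 0, 0, 0],
    [0, 0, 0, 0, 0, 0]
  ],
  "fingers": 255
}}

```text
time_s: 19.92
eef_pos: [0.6482, 0.0188, 0.0186]
tcp_rot: [2.368, 2.058, 0.002]
wrist_force: [0.2, 0.0, -1.1]
gripper_width: 0.0387
```

Emit:
{"fn": "drive_tool", "kwargs": {
  "series": [
    [0, 0, -2, 0, 0, 0],
    [0, 0, -4, 0, 0, 0],
    [0, 0, -5, 0, 0, 0],
    [0, 0, 0, 0, 0, -0.13],
    [0, 0, 0, 0, 0, -0.12],
    [0, 0, 0, 0, 0, 0]
  ]
}}

```text
time_s: 20.68
eef_pos: [0.6485, 0.0191, 0.1404]
tcp_rot: [2.082, 2.339, 0.007]
wrist_force: [0.4, -0.1, -0.8]
gripper_width: 0.0389
```

```bash
python3 - <<'E'
from h import *
s=state();print(s["eef_pos"],s["gripper_width"],s["wrist_force"],go(s,[.4829,.0588,.13],.103))
E
```

```text
[0.64847729 0.01912024 0.14044219] 0.03886283647965015 [ 0.36242136 -0.07370512 -0.79925318] (array([  5.86, -16.  ,   0.86]), array([0.01 , 0.004, 0.013]))
```

Emit:
{"fn": "drive_tool", "kwargs": {
  "series": [
    [1.4, -4, 0, 0, 0, 0.01],
    [1.4, -4, 0, 0, 0, 0],
    [1.4, -4, 0, 0, 0, 0],
    [1.4, -3.8, 0, 0.01, 0, 0],
    [0, 0, 0, 0, 0, 0],
    [0, 0, 0, 0, 0, 0]
  ]
}}

```text
time_s: 21.42
eef_pos: [0.4811, 0.0594, 0.1414]
tcp_rot: [2.119, 2.312, -0.001]
wrist_force: [0.2, 0.4, -0.1]
gripper_width: 0.0386
```

```bash
python3 - <<'E'
from h import *
d,T,s=snap("wrist");print(s["eef_pos"],s["gripper_width"],go(s,[.4829,.0588,.0156],.103))
cv2.imwrite("pics/w12.png",d["img"][:,:,::-1])
E
```

```text
[0.48105148 0.05936613 0.14143165] 0.038615073968693805 (array([-0.02,  0.14, 12.58]), array([ 0.003,  0.004, -0.016]))
```

View pics/w12.png

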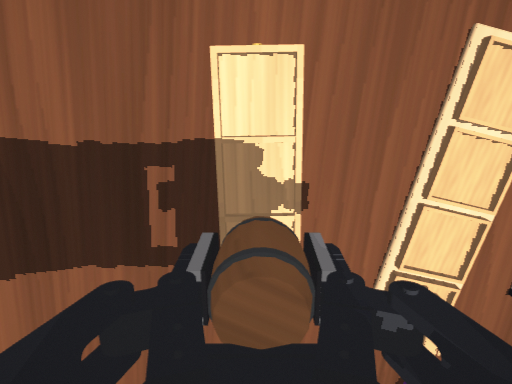

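The barrel is held upright. I'll lower it.

Emit:
{"fn": "drive_tool", "kwargs": {
  "series": [
    [0, 0, 3, 0, 0, -0.02],
    [0, 0, 3, 0, 0, 0],
    [0, 0, 3, 0, 0, 0],
    [0, 0, 1.6, 0, 0, 0],
    [0, 0, 0, 0, 0, 0]
  ]
}}

```text
time_s: 22.1
eef_pos: [0.4855, 0.0578, 0.0329]
tcp_rot: [2.1, 2.327, 0.002]
wrist_force: [-0.2, 0.4, 0.5]
gripper_width: 0.0385
```

```bash
python3 - <<'E'
from h import *
s=state();print(s["eef_pos"],go(s,[.4829,.0588,.0156],.103))
E
```

```text
[0.48545465 0.05780832 0.0328681 ] (array([ 0.13, -0.25,  1.72]), array([ 0.006,  0.004, -0.001]))
```

Emit:
{"fn": "drive_tool", "kwargs": {
  "series": [
    [0.1, -0.3, 0.7, 0, 0, 0],
    [0, 0, 0.6, 0, 0, 0],
    [0, 0, 0.4, 0, 0, 0],
    [0, 0, 0.1, 0, 0, 0]
  ]
}}

```text
time_s: 22.6
eef_pos: [0.4839, 0.0585, 0.016]
tcp_rot: [2.099, 2.324, 0.006]
wrist_force: [0.1, 1.0, -0.8]
gripper_width: 0.0388
```

Emit:
{"fn": "drive_tool", "kwargs": {
  "series": [
    [0, 0, 0, 0, 0, 0],
    [0, 0, 0, 0, 0, 0],
    [0, 0, 0, 0, 0, 0],
    [0, 0, 0, 0, 0, 0],
    [0, 0, 0, 0, 0, 0],
    [0, 0, 0, 0, 0, 0]
  ],
  "fingers": 0
}}

```text
time_s: 23.35
eef_pos: [0.4843, 0.0585, 0.0166]
tcp_rot: [2.098, 2.324, 0.008]
wrist_force: [0.1, -0.0, 1.1]
gripper_width: 0.0855
```

Emit:
{"fn": "drive_tool", "kwargs": {
  "series": [
    [0, 0, -3, 0, 0, 0],
    [0, 0, -5, 0, 0, 0],
    [0, 0, -5, 0, 0, 0],
    [0, 0, 0, 0, 0, 0]
  ]
}}

```text
time_s: 23.85
eef_pos: [0.4825, 0.059, 0.1501]
tcp_rot: [2.099, 2.324, 0.006]
wrist_force: [0.1, -0.3, -1.5]
gripper_width: 0.0853
```

```bash
python3 - <<'E'
from h import *
s=state();print(s["eef_pos"],s["gripper_width"],go(s,[.6375,-.051,.15],.068))
E
```

```text
[0.48248273 0.05898357 0.15009581] 0.0853139181337209 (array([-12.52,  14.3 ,   0.2 ]), array([0.009, 0.004, 0.034]))
```

Emit:
{"fn": "drive_tool", "kwargs": {
  "series": [
    [-2.5, 2.8, 0, 0, 0, 0.03],
    [-2.5, 2.8, 0, 0, 0, 0],
    [-2.5, 2.8, 0, 0, 0, 0],
    [-2.5, 2.8, 0, 0, 0, 0],
    [-1.8, 2.2, 0, 0, 0, 0],
    [0, 0, 0, 0, 0, 0],
    [0, 0, 0, 0, 0, 0]
  ]
}}

```text
time_s: 24.72
eef_pos: [0.6271, -0.051, 0.1448]
tcp_rot: [2.138, 2.297, -0.0]
wrist_force: [-0.4, 0.1, -0.2]
gripper_width: 0.0851
```

```bash
python3 - <<'E'
from h import *
d,T,s=snap("wrist");print(s["eef_pos"],go(s,[.6375,-.051,.018],.068))
cv2.imwrite("pics/w13.png",d["img"][:,:,::-1])
E
```

```text
[ 0.62710453 -0.05102555  0.1448379 ] (array([-0.04,  1.01, 12.69]), array([0.002, 0.003, 0.004]))
```

View pics/w13.png

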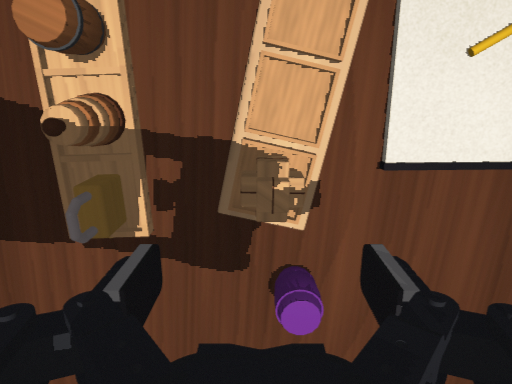

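```bash
python3 - <<'E'
from h import *
d,T,s=snap("wrist");print(proj(d,T,[.6375,-.051,.057]),proj(d,T,[.6375,-.051,.045]))
im=cv2.resize(d["img"][130:250,200:340,::-1],None,fx=5,fy=5,interpolation=cv2.INTER_CUBIC)
im=cv2.convertScaleAbs(im,alpha=2.2)
u,v=proj(d,T,[.6375,-.051,.057]);cv2.drawMarker(im,(int((u-200)*5),int((v-130)*5)),(255,0,0),0,20,2)
cv2.imwrite("pics/w14.png",im)
E
```

```text
(np.float64(273.492676562129), np.float64(194.7448632468009)) (np.float64(272.867952029818), np.float64(190.06206160622932))
```

View pics/w14.png

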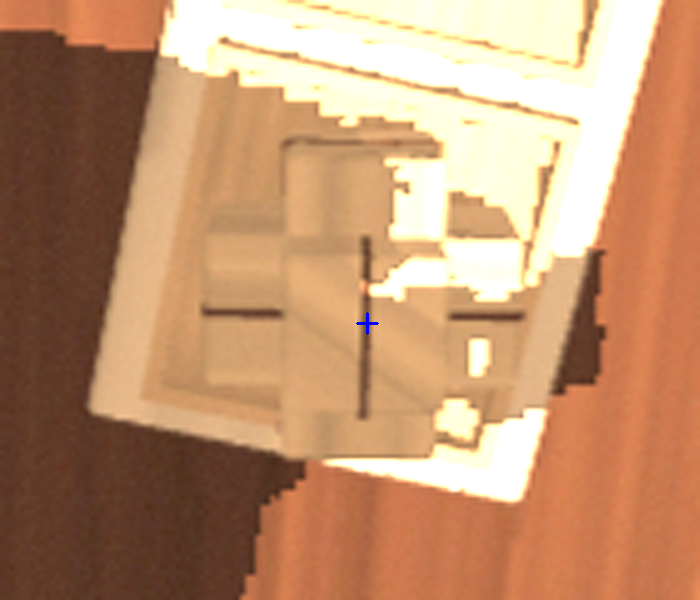

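The marked prediction falls on the centre of the burr's top face and its bars are square to the jaws. I'll descend.

Emit:
{"fn": "drive_tool", "kwargs": {
  "series": [
    [0, 0.7, 3, 0, 0, 0],
    [0, 0, 3, 0, 0, 0],
    [0, 0, 3, 0, 0, 0],
    [0, 0, 1.6, 0, 0, 0],
    [0, 0, 0, 0, 0, 0]
  ]
}}

```text
time_s: 25.45
eef_pos: [0.634, -0.0483, 0.0387]
tcp_rot: [2.132, 2.298, 0.003]
wrist_force: [1.1, -0.0, 0.9]
gripper_width: 0.0857
```

```bash
python3 - <<'E'
from h import *
s=state();print(s["eef_pos"],go(s,[.6375,-.051,.0175],.068))
E
```

```text
[ 0.63400271 -0.04829118  0.03868962] (array([-0.29,  0.32,  2.12]), array([0.006, 0.003, 0.007]))
```

Emit:
{"fn": "drive_tool", "kwargs": {
  "series": [
    [-0.3, 0.3, 0.7, 0, 0, 0],
    [0, 0, 0.8, 0, 0, 0],
    [0, 0, 0.7, 0, 0, 0],
    [0, 0, 0.1, 0, 0, 0]
  ]
}}

```text
time_s: 25.95
eef_pos: [0.6388, -0.0514, 0.017]
tcp_rot: [2.13, 2.296, 0.007]
wrist_force: [-0.3, -0.9, -0.1]
gripper_width: 0.0855
```

Emit:
{"fn": "drive_tool", "kwargs": {
  "series": [
    [0, 0, 0, 0, 0, 0],
    [0, 0, 0, 0, 0, 0],
    [0, 0, 0, 0, 0, 0],
    [0, 0, 0, 0, 0, 0],
    [0, 0, 0, 0, 0, 0],
    [0, 0, 0, 0, 0, 0]
  ],
  "fingers": 255
}}

```text
time_s: 26.7
eef_pos: [0.6391, -0.0514, 0.0177]
tcp_rot: [2.13, 2.295, 0.007]
wrist_force: [-0.4, -0.1, -0.7]
gripper_width: 0.0472
```

Emit:
{"fn": "drive_tool", "kwargs": {
  "series": [
    [0, 0, -2, 0, 0, 0],
    [0, 0, -4, 0, 0, 0],
    [0, 0, -5, 0, 0, 0],
    [0, 0, 0, 0, 0, -0.03],
    [0, 0, 0, 0, 0, 0]
  ]
}}

```text
time_s: 27.32
eef_pos: [0.638, -0.051, 0.1358]
tcp_rot: [2.092, 2.327, 0.009]
wrist_force: [-0.3, -0.0, -1.3]
gripper_width: 0.0469
```

```bash
python3 - <<'E'
from h import *
s=state();print(s["eef_pos"],s["gripper_width"],s["wrist_force"],go(s,[.4759,.1264,.13],.103))
E
```

```text
[ 0.63802121 -0.05098709  0.13583079] 0.04686904977475209 [-0.33003171 -0.03949167 -1.31385064] (array([ 19.36, -14.25,   0.3 ]), array([0.013, 0.005, 0.003]))
```

Emit:
{"fn": "drive_tool", "kwargs": {
  "series": [
    [3.3, -2.4, 0, 0, 0, 0],
    [3.3, -2.4, 0, 0, 0, 0],
    [3.3, -2.4, 0, 0, 0, 0],
    [3.3, -2.4, 0, 0, 0, 0],
    [3.3, -2.4, 0, 0.01, 0, 0],
    [2.8, -2, 0, 0, 0, 0],
    [0, 0, 0, 0, 0, 0],
    [0, 0, 0, 0, 0, 0]
  ]
}}

```text
time_s: 28.32
eef_pos: [0.4711, 0.1306, 0.1288]
tcp_rot: [-2.105, -2.332, 0.012]
wrist_force: [-0.2, -0.7, -1.2]
gripper_width: 0.0474
```

```bash
python3 - <<'E'
from h import *
d,T,s=snap("wrist");print(s["eef_pos"],s["gripper_width"],go(s,[.4759,.1264,.0147],.103))
hsv=cv2.cvtColor(d["img"],cv2.COLOR_RGB2HSV)
c,q=np.cos(.103),np.sin(.103)
for x,y in[(-.035,.1385),(.035,.1385)]:print(proj(d,T,[.4864+x*c-y*q,.025+x*q+y*c,.014]))
cv2.imwrite("pics/w15.png",d["img"][:,:,::-1])
E
```

```text
[0.4711192  0.13062426 0.12883168] 0.047366167450609384 (array([-0.41,  0.5 , 11.41]), array([-0.006,  0.005, -0.001]))
(np.float64(219.94763351376503), np.float64(143.2308821189006))
(np.float64(311.6388479831794), np.float64(143.1695572878726))
```

```bash
python3 - <<'E'
from h import *
im=cv2.imread("pics/w15.png")
g=im[:,:,1].astype(int)
print(g[125:165,290].tolist());print(g[150,195:330].tolist())
E
```

```text
[96, 96, 96, 95, 95, 96, 96, 96, 96, 96, 95, 96, 96, 95, 96, 95, 105, 112, 120, 245, 248, 248, 248, 247, 247, 246, 242, 243, 243, 242, 242, 243, 243, 244, 243, 243, 244, 244, 244, 244]
[45, 42, 43, 45, 45, 46, 46, 48, 47, 47, 46, 44, 45, 44, 42, 44, 43, 43, 42, 41, 42, 42, 43, 88, 116, 121, 121, 121, 121, 119, 116, 120, 125, 122, 123, 125, 126, 125, 124, 123, 122, 122, 121, 120, 120, 120, 120, 121, 123, 125, 126, 126, 124, 124, 124, 124, 125, 123, 123, 122, 120, 119, 120, 119, 166, 224, 238, 242, 243, 243, 244, 244, 245, 247, 247, 246, 245, 244, 243, 242, 220, 199, 199, 199, 232, 240, 240, 238, 240, 243, 243, 242, 242, 243, 244, 246, 246, 246, 245, 245, 245, 245, 246, 246, 226, 208, 203, 222, 240, 244, 244, 244, 244, 244, 192, 109, 93, 90, 89, 90, 89, 88, 85, 85, 85, 85, 85, 85, 88, 91, 94, 95, 95, 97, 97]
```

Emit:
{"fn": "drive_tool", "kwargs": {
  "series": [
    [-0.4, 0.2, 3, 0, 0, 0],
    [0, 0, 3, 0, 0, 0],
    [0, 0, 2.6, 0, 0, 0],
    [0, 0, 1, 0, 0, 0],
    [0, 0, 0, 0, 0, 0]
  ]
}}

```text
time_s: 29.0
eef_pos: [0.4758, 0.1231, 0.0301]
tcp_rot: [2.112, 2.325, -0.011]
wrist_force: [0.8, 0.4, 0.5]
gripper_width: 0.0471
```

```bash
python3 - <<'E'
from h import *
s=state();print(s["eef_pos"],go(s,[.4759,.1264,.0147],.103))
E
```

```text
[0.47578458 0.12305499 0.03005981] (array([0.34, 0.05, 1.53]), array([-0.005,  0.005, -0.007]))
```

Emit:
{"fn": "drive_tool", "kwargs": {
  "series": [
    [0.3, -0.1, 0.6, 0, 0, 0],
    [0, 0, 0.5, 0, 0, 0],
    [0, 0, 0.3, 0, 0, 0],
    [0, 0, 0.1, 0, 0, 0]
  ]
}}

```text
time_s: 29.5
eef_pos: [0.4757, 0.1262, 0.0162]
tcp_rot: [2.11, 2.324, -0.007]
wrist_force: [0.4, 0.0, -0.8]
gripper_width: 0.0469
```

Emit:
{"fn": "drive_tool", "kwargs": {
  "series": [
    [0, 0, 0.2, 0, 0, 0],
    [0, 0, 0, 0, 0, 0]
  ]
}}

```text
time_s: 29.75
eef_pos: [0.4757, 0.1262, 0.0142]
tcp_rot: [2.11, 2.324, -0.007]
wrist_force: [-0.0, 0.8, 0.0]
gripper_width: 0.0469
```

Emit:
{"fn": "drive_tool", "kwargs": {
  "series": [
    [0, 0, 0, 0, 0, 0],
    [0, 0, 0, 0, 0, 0],
    [0, 0, 0, 0, 0, 0],
    [0, 0, 0, 0, 0, 0],
    [0, 0, 0, 0, 0, 0],
    [0, 0, 0, 0, 0, 0]
  ],
  "fingers": 0
}}

```text
time_s: 30.5
eef_pos: [0.476, 0.1262, 0.0145]
tcp_rot: [2.11, 2.323, -0.006]
wrist_force: [-0.8, 0.1, -0.2]
gripper_width: 0.0855
```

Emit:
{"fn": "drive_tool", "kwargs": {
  "series": [
    [0, 0, -3, 0, 0, 0],
    [0, 0, -5, 0, 0, 0],
    [0, 0, -5, 0, 0, 0],
    [-1.5, 0.5, -4, 0, 0, 0],
    [-1.5, 0.5, -4, 0, 0, 0],
    [0, 0, 0, 0, 0, 0],
    [0, 0, 0, 0, 0, 0]
  ]
}}

```text
time_s: 31.38
eef_pos: [0.4883, 0.0976, 0.2305]
tcp_rot: [2.11, 2.324, -0.009]
wrist_force: [-0.1, 0.2, 0.5]
gripper_width: 0.0854
```

```bash
python3 - <<'E'
from h import *
d,T,s=snap("wrist");cv2.imwrite("pics/w16.png",d["img"][:,:,::-1]);print(s["eef_pos"])
c,q=np.cos(.103),np.sin(.103)
for n,y,z in [("burr",.102,.053),("barrel",.034,.061),("tower",-.034,.077),("lock",-.102,.045)]:
    print(n,proj(d,T,[.4864-y*q,.025+y*c,z]))
a=d["img"];b=snapshot("side")["img"]
cv2.imwrite("pics/f.png",np.hstack([cv2.resize(a,(400,300)),cv2.resize(b[80:350,150:400],(324,300),interpolation=cv2.INTER_CUBIC)])[:,:,::-1])
E
```

```text
[0.48828573 0.09762992 0.23046998]
burr (np.float64(249.88108286160409), np.float64(135.49685319588582))
barrel (np.float64(250.7186970668826), np.float64(206.41900704945138))
tower (np.float64(251.26930251191743), np.float64(276.79014880075675))
lock (np.float64(252.97697918274278), np.float64(314.993623116289))
```

View pics/f.png

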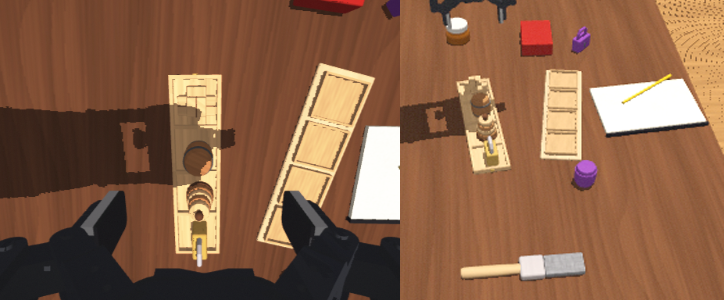

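The final view shows all four upright in the right bays. In the left panel the burr is near (195,105), the barrel (198,160), the tower knob (198,214) and the padlock (199,243), close to the predicted bay centres. The jar, brush and red box look unmoved, and the gripper is clear.

```bash
python3 -c "
from plant import close_job;print(close_job())"
```

```text
the job is handed in; nothing more can be done
None
```

All four puzzles are in the rack in reverse order and I've handed the job in; no verdict was reported. Seen from the robot, the bays now hold burr, barrel, tower and padlock, left to right. The arm's clock read about 31 s of the 102 s allowed.

- **Placement:** The last wrist and side views showed all four upright. Judged by eye, each was within a few millimetres of its predicted bay centre. At each release the tool was within about 2 mm of the target, and independent checks of the rack position agreed to about 2–3 mm.
- **Bystanders:** The jar, brush and red box looked unmoved in the side view. I did not measure their positions.
- **Disagreements:** The padlock touched down with about a 12 N push. The tower's measured grip width was 33.3 mm against its 36 mm ring. Neither showed any ill effect afterwards.

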